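Level the chocolate cooling slab and prove it under a press

TASK

Lay the spirit level flat along the middle of the marble cooling slab, pointing at the winged levelling foot, and let go of it; then turn the foot's wing until the bubble rests between the two lines. Then press the level firmly straight down onto the slab from above with closed fingers, and finish like that: stay pressing, bubble still between the lines, do not lift off. Leave everything else on the table where it is.

Things in the scene. Friction and masses are not known exactly. Their poses are not given: they have to be found in the camera images.
- level: spirit level: aluminium bar with black ends, 200 long x 24 wide x 38 tall (mm), about 0.35 kg, yellow-green vial in the middle of its top. Lies flat on the table to the robot's right, beside a plain steel bar of like size. Origin: centre of its underside; x along its length, z up. Solid to 38 mm all along: can be gripped across its width anywhere and pressed on its top.
- bubble (a joint): bubble's place along the vial, m from the vial's middle, positive to the level's +x end. It runs to the higher end, 1 mm per 0.001 rad of slope, at most 0.032 either way, and settles in about 1 s. It is 18 mm long; two black rings round the vial have inner edges 13 mm either side of the middle: it is between them within 0.004.
- bubble_mid (a point): the top of the bubble (pale, in the vial on the level's top), 38 mm over the level's underside; axes as the level's
- slab: marble slab 180 x 320 x 20 in a steel tray, hinged on a steel base. Origin on the pivot line under one end, 140 mm before the slab's middle; y runs along the slab's length from the pivot end to the foot end, x across, z up. It tilts about its x axis only; at the start the foot end is always too low, by 0.011 to 0.022 rad.
- slab_top (a point): middle of the slab's top face, about 58 mm over the table (to 4 mm lower when tilted); axes as the slab's
- wing (a point): middle of the steel wing on top of the foot's spindle, past the slab's +y end on its centre line, 200 mm from the slab's middle, 100 mm over the table; its height does not change. Wing: 50 long x 12 thick x 28 tall, top at 114 mm; under it, from 86 mm down, a round hub of radius 16. Site x along the wing's length, y across its thickness, z up.
- knob: the whole levelling foot: upright spindle, hub and wing. Origin on its axis, 12 mm over the table, x along the wing. It turns about its upright axis, stiffly (0.2 N m), and stays where it is left. Turning it clockwise seen from above raises the slab's foot end: each radian moves the bubble about 12 mm; 0.9 to 1.8 rad are needed; it can turn 1.5 rad past level.
- bar: plain solid steel bar, 220 x 18 x 18, with no vial, lying beside the spirit level; origin centre of its underside, its x along its length
- jar_a: amber glass jar, radius 34, 95 tall, beyond the slab; origin centre of its underside
- jar_b: brown jar, radius 34, 95 tall, beyond the slab; origin centre of its underside
- tub: white round tin, radius 42, 70 tall, to the robot's right, near it; origin centre of its underside
- carton: cardboard carton, 120 x 80 x 35, at the back; origin centre of its underside
- cup: steel cup, rim radius 40, 85 tall, to the left; origin centre of its underside
- spatula: spatula lying flat to the robot's left, close to it; origin near its middle, x along it

How it is judged:
On the way, in this order (a step that is already met when the one before it is completed fails the run):
1. the level lies flat along the slab's middle and is let go, the slab still out of level (horizontal distance between level and slab_top below 0.06 m and angle between the x axis of level and the y axis of slab, either way round below 0.2 rad and angle between level's own z axis and vertical below 0.06 rad and z of level in the frame of slab_top between -0.004 and 0.006 m and contact force between the fingers and level below 0.2 N), for 0.3 s.
2. the foot is turned until the bubble rests between the lines (horizontal distance between level and slab_top below 0.06 m and angle between the x axis of level and the y axis of slab, either way round below 0.2 rad and angle between level's own z axis and vertical below 0.06 rad and z of level in the frame of slab_top between -0.004 and 0.006 m and value of joint bubble between -0.005 and 0.005 m and angle between slab's own z axis and vertical below 0.008 rad), for 0.5 s.
At the end, for the whole second after the job is handed in: Level flat on the slab, within 60 mm of its middle and 0.2 rad of its length; bubble within 5 mm of the vial's middle, slab level within 0.008 rad; fingers press the level with 3 to 45 N, so that it bears on the slab with over 7 N (weight included), at rest (all of step 2 and contact force between the fingers and level between 3 and 45 N and contact force between level and slab above 7 N and linear speed of level below 0.02 m/s); the arm keeps its last pose, push and grip.
It fails at once if another thing on the table is shifted by more than 40 mm (distance of any of bar, jar_a, jar_b, tub, carton, cup, spatula from where it was at the start of the episode above 0.04 m).
It also fails if it takes over 72 s, if anything falls off the work surface, if the arm or the gripper's body presses on something with over 40 N, if the wrist force passes 120 N, or if a joint passes its speed limit or range.

ROBOT

A 6-joint arm with a two-finger parallel gripper is mounted at the origin on the work surface. World frame = base frame: x ahead of the robot, y to its left, z up, the work surface at z = 0. Lengths are in m, angles in rad, forces in N, time in s.
With the tool pointing down it reaches from about 0.3 to 0.875 m from the base axis. Payload 6.4 kg.
Tool frame: the origin (TCP) lies at the very end of the fingers, on their centre line; the grasp point (between the pads) lies 19 mm behind it; z points along the fingers, y is the line along which they close (so a half turn about z gives the same grasp; the last joint's range is limited). The gripper opens to 85 mm and grips with 20 to 120 N. Pads are 22 mm wide; open, the fingers measure 114 mm over their backs; the gripper's body (76 mm by 85 mm) begins 54 mm behind the grasp point. The pads swing forward as they close: fully open they stand 13 mm farther back than shut.
Start: joints at [-1.489, 0.181, 1.607, -0, 1.354, -0.206], TCP at [0.163, -0.551, 0.208] pointing down, gripper open.
Joint ranges: [-2.99, 2.99], [-0.89, 2.07], [0.3, 2.58], [-1.14, 4.28], [0, 2.63], [-3.12, 3.12]. Speed limits (rad/s): [2.57, 2.57, 3.01, 3.14, 3.14, 3.14].

INTERFACE

Orientations are given as a unit quaternion [w, x, y, z].
In Python, from bench import ctrl gives the robot as it stands.
- The arm moves only by the shell command python3 jog.py 'ROWS'. ROWS is a JSON list that holds a single list of rows (three levels of brackets), with 1 to 10 rows, each of 7 numbers: dx, dy, dz in units of 20 mm, then a rotation vector rx, ry, rz in rad, then the opening from 0.0 (shut) to 1.0 (fully open); each row is the pose to reach, as a shift and turn from the pose commanded when the command began, along the tool's axes at that moment; what a row does not reach only later rows make up. A row lasts 1/8 s, in which the tool goes at most 0.0625 m and 0.188 rad, less where a joint would pass 70% of its speed; a pose out of reach is approached as far as the arm can. The fingers move at their own pace and stop on an object; the grip force is fixed at half the most. Time passes only in rows, so rows that do not move let the fingers close. It prints the time, the measured TCP pose, the force, the opening and the grip force at its end. Input that does not fit is refused with a message, and nothing moves.
- ctrl.get_obs(): the state, without advancing time (a new reading comes with each control period).
- ctrl.camera(name): name is "scene" or "top" or "wrist"; returns the picture (400x640x3 uint8, blue, green, red); there is no depth.
- ctrl.camera_params(name): a dict with "fovy" (degrees; the focal length in pixels is half the picture's height over the tangent of half this angle, whatever the lens; pixels are square), "cx", "cy" (the principal point, pixels), "view" (4x4, takes a point from world to camera coordinates). Camera axes: x right, y up, looking along -z (the intrinsics and any distortion apply to the point x, -y, -z); pixel columns grow to the right and rows downward; lengths in m; the calibration is good to about 2 mm. The wrist camera is an equidistant fisheye: a pixel r from the principal point sees the ray r / f radians off the axis. A picture is of the moment at which its call begins: read the wrist's pose just before it. camera_params takes no time and is no camera call; for the wrist camera it gives the pose at the moment of the call.
- ctrl.hand_in(): hands the job in; it is judged then, once.
The state is a dict: "time_s": time; "q": joint angles; "dq": joint speeds; "joint_efforts": joint torques, N m; "eef_pos": TCP position; "eef_rot": TCP orientation; "wrist_force": force on the tool from outside, world axes, zero at the start; "torque": the same for the moment, N m; "opening": opening from 0.0 (shut) to 1.0 (fully open); "grasp_force": force on a finger pad.
Only numpy, scipy, OpenCV 4.12 (cv2) and the standard library are available. Lean on these libraries where they do the work, as an engineer would, in place of code of your own. Each camera call takes 0.05 s, during which the arm holds its last target. There are 200 camera calls.

## Working session

There is one attempt and no reset: what is moved stays moved. The work goes in short steps, Python scripts to look and compute and a shell command to move; the robot and the scene stay as the last step left them, time stands still between calls to the robot, and variables do not carry over. Pictures are saved under pics/ and viewed, at most 10 in all, crops included, and the job is handed in when it is done.

```bash
ls; mkdir -p pics
python3 - <<'E'
from bench import ctrl
import cv2
o=ctrl.get_obs();print(o)
for n in("top","scene"):
    p=ctrl.camera_params(n);print(n,p)
    cv2.imwrite(f"pics/{n}0.png",ctrl.camera(n))
E
```

```text
bench.py
jog.py
pics
{'time_s': 0.0, 'q': array([-1.48925528e+00,  1.81565059e-01,  1.60800035e+00, -6.50667507e-06,
        1.35378751e+00, -2.06295963e-01]), 'dq': array([ 3.34933710e-04,  3.93377374e-04,  6.32584221e-04,  1.76373415e-03,
       -1.21626980e-03,  3.71364866e-05]), 'joint_efforts': array([-1.36809426e-04, -4.44873655e+01, -3.51342165e+01, -3.00926122e-04,
        9.02534433e-03,  1.01703998e-05]), 'eef_pos': array([ 0.1631983 , -0.55074077,  0.20667438]), 'eef_rot': array([-8.78619205e-04,  9.89661111e-01,  1.43422841e-01,  5.16946198e-05]), 'wrist_force': array([ 0.41958175, -0.00854298,  0.07951147]), 'torque': array([ 0.0037463 ,  0.01722322, -0.02383797]), 'grasp_force': 0.0, 'opening': 1.0015751353065692}
top {'fovy': 46.90993360261001, 'cx': 320.5367036407389, 'cy': 197.7212724838562, 'view': array([[ 0.01553227, -0.99974212,  0.01656626,  0.03550617],
       [ 0.98376063,  0.01824274,  0.17855594, -0.53839097],
       [-0.17881211,  0.01352386,  0.98379029, -1.66733796],
       [ 0.        ,  0.        ,  0.        ,  1.        ]])}
scene {'fovy': 45.65414074241784, 'cx': 322.0869202888972, 'cy': 205.0978612236213, 'view': array([[ 0.09842194,  0.99494902, -0.01973724, -0.12208191],
       [-0.58400517,  0.07380706,  0.80838758,  0.23824337],
       [ 0.80576118, -0.06803643,  0.58831961, -1.89849609],
       [ 0.        ,  0.        ,  0.        ,  1.        ]])}
```

View pics/top0.png

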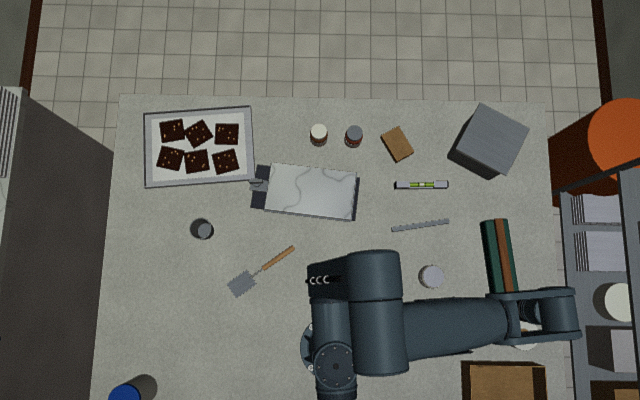

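View pics/scene0.png

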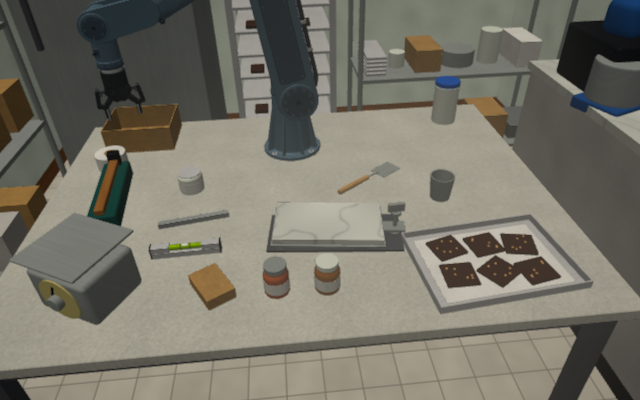

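The top view shows the level at about (421,184), the slab around (311,192) and the foot at about (258,183). The steel bar is at (420,225). I'll enlarge both regions.

Run:
```python
import cv2,numpy as np
t=cv2.imread("pics/top0.png")
a=cv2.resize(t[150:230,240:370],None,fx=6,fy=6,interpolation=cv2.INTER_CUBIC)[:,:780]
b=cv2.resize(t[172:198,385:460],None,fx=10,fy=10,interpolation=cv2.INTER_CUBIC)
cv2.imwrite("pics/a.png",a);cv2.imwrite("pics/b.png",b)
```

```text
(no output)
```

View pics/a.png

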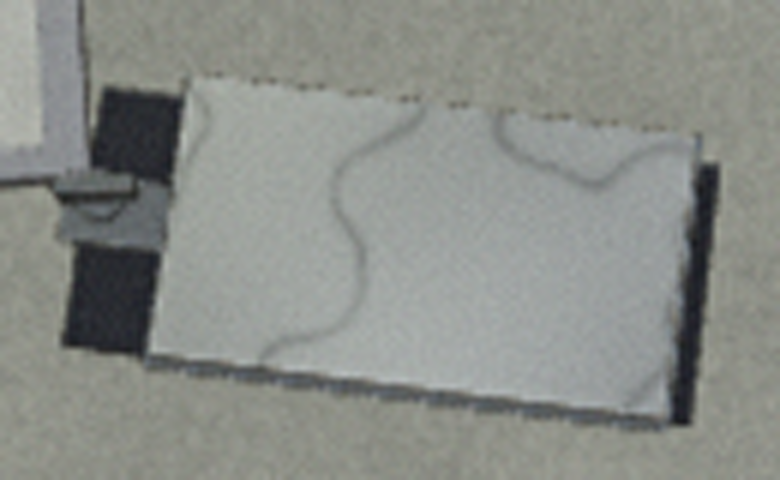

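View pics/b.png

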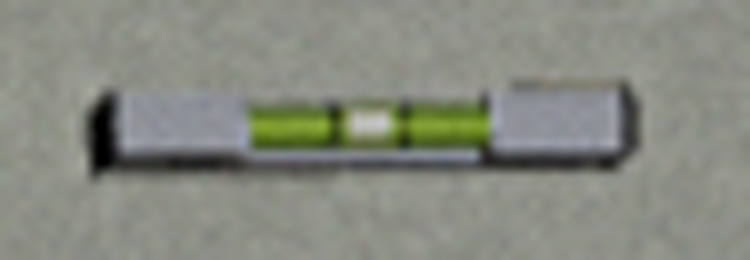

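The slab's top corners in crop a are (188,78), (698,135), (667,414) and (148,358), and the wing's top edge is centred near (96,183), running almost horizontally. In crop b the bubble is at (369,123), with the level's ends at (108,124) and (630,118).

```bash
cat > h.py <<'E'
from bench import ctrl
import numpy as np
from scipy.spatial.transform import Rotation as R
def ray(n,uv,z,p=None):
    p=p or ctrl.camera_params(n); V=p["view"]; f=200/np.tan(np.radians(p["fovy"])/2)
    a=(uv[0]-p["cx"])/f; b=(uv[1]-p["cy"])/f
    if n=="wrist":
        r=np.hypot(a,b); s=np.sinc(r/np.pi); d=np.array([a*s,-b*s,-np.cos(r)])
    else: d=np.array([a,-b,-1])
    d=V[:3,:3].T@d; c=-V[:3,:3].T@V[:3,3]
    return c+d*(z-c[2])/d[2]
def tool(target,yaw=None):
    """shift in tool axes to world target; yaw = desired world angle of tool y (mod pi)"""
    o=ctrl.get_obs(); r=R.from_quat(o["eef_rot"],scalar_first=True)
    print("t",round(o["time_s"],2),"tcp",o["eef_pos"].round(4),"F",o["wrist_force"].round(1),"q",o["q"].round(2))
    print("shift",r.inv().apply(np.array(target)-o["eef_pos"]).round(4))
    y=r.as_matrix()[:,1]; z=r.as_matrix()[:,2]; print("toolz",z.round(4))
    print("level rotvec",r.inv().apply(np.cross(z,[0,0,-1])).round(4))
    if yaw is not None:
        d=(yaw-np.arctan2(y[1],y[0])+np.pi/2)%np.pi-np.pi/2
        print("yaw now",np.arctan2(y[1],y[0]).round(3),"drz(tool)",(-d).round(3))
E
python3 - <<'E'
from h import *
A=lambda u,v:(240+(u-2.5)/6,150+(v-2.5)/6)
B=lambda u,v:(385+(u-4.5)/10,172+(v-4.5)/10)
c=[ray("top",A(*q),z)for q,z in[((188,78),.055),((698,135),.06),((667,414),.06),((148,358),.055)]]
c=np.array(c);print(c.round(4),"mid",c.mean(0).round(4))
print([np.linalg.norm(c[i]-c[(i+1)%4]).round(3) for i in range(4)])
d=(c[0]+c[3]-c[1]-c[2])/2;print("slab y yaw",np.arctan2(d[1],d[0]))
d/=np.linalg.norm(d);print("wing pred",c.mean(0)+.2*d)
w=[ray("top",A(*q),.114)for q in[(57,181),(135,184),(96,182)]];print("wing",np.round(w,4))
l=[ray("top",B(*q),.038)for q in[(108,124),(630,118),(369,123)]];print("lev",np.round(l,4),np.arctan2(*(l[0]-l[1])[[1,0]]))
l=np.array(l); tool([*l[2][:2],.1],np.arctan2(*(l[0]-l[1])[[1,0]])+np.pi/2)
for q in[(392,230),(449,221)]:print("bar",ray("top",q,.018))
E
```

```text
[[ 0.667   0.233   0.055 ]
 [ 0.6354 -0.0859  0.06  ]
 [ 0.4598 -0.0672  0.06  ]
 [ 0.4895  0.2513  0.055 ]] mid [0.5629 0.0828 0.0575]
[np.float64(0.32), np.float64(0.177), np.float64(0.32), np.float64(0.178)]
slab y yaw 1.4750271636411205
wing pred [0.58204161 0.28185753 0.05437742]
wing [[0.5866 0.3033 0.114 ]
 [0.5856 0.2566 0.114 ]
 [0.5864 0.28   0.114 ]]
lev [[ 0.5976 -0.237   0.038 ]
 [ 0.6037 -0.4351  0.038 ]
 [ 0.5999 -0.3359  0.038 ]] 1.601558786840803
t 0.1 tcp [ 0.1632 -0.5508  0.2068] F [ 1.   0.6 -0.5] q [-1.49  0.18  1.61 -0.    1.35 -0.21]
shift [ 0.4797 -0.0819  0.1071]
toolz [-1.0e-04  1.5e-03 -1.0e+00]
level rotvec [-0.0015 -0.0003 -0.    ]
yaw now -1.283 drz(tool) -1.314
bar [ 0.42514492 -0.22565423  0.018     ]
bar [ 0.4629613  -0.44158401  0.018     ]
```

Careful with the scale: shifts go in units of 20 mm. That gives: 0.12 m is 6, 0.48 m is 24.

```bash
python3 jog.py '[[[3, -0.5, 0, 0, 0, -0.16, 1], [6, -1, 0, 0, 0, -0.33, 1], [9, -1.5, 0.5, 0, 0, -0.5, 1], [12, -2, 1, 0, 0, -0.66, 1], [15, -2.5, 2, 0, 0, -0.83, 1], [18, -3, 3, 0, 0, -1, 1], [21, -3.6, 3.5, 0, 0, -1.16, 1], [24, -4.1, 4, 0, 0, -1.314, 1], [24, -4.1, 4, 0, 0, -1.314, 1], [24, -4.1, 4, 0, 0, -1.314, 1]]]'
python3 - <<'E'
from h import *
import cv2
tool([.6,-.336,.012],1.6016+np.pi/2)
p=ctrl.camera_params("wrist");print(p["fovy"],p["cx"],p["cy"])
np.save("pics/w1.npy",p["view"])
cv2.imwrite("pics/w1.png",ctrl.camera("wrist"))
V=p["view"];f=200/np.tan(np.radians(p["fovy"])/2)
for P in[(.5999,-.3359,.038),(.5976,-.237,.038),(.6037,-.4351,.038)]:
    c=V@[*P,1];r=np.hypot(c[0],c[1]);th=np.arctan2(r,-c[2]);print((p["cx"]+f*th*c[0]/r).round(1),(p["cy"]-f*th*c[1]/r).round(1))
E
```

```text
time_s: 1.35
eef_pos: [0.5999, -0.336, 0.1267]
eef_rot: [-0.001, 0.696, 0.718, -0.0]
wrist_force: [1.0, -0.4, 0.2]
opening: 1.001
grasp_force: 0.0
t 1.35 tcp [ 0.5999 -0.336   0.1267] F [ 1.  -0.4  0.2] q [-0.68  0.5   1.36 -0.    1.28 -0.71]
shift [-1.000e-04  3.000e-04  1.147e-01]
toolz [-1.5e-03  7.0e-04 -1.0e+00]
level rotvec [-0.0015 -0.0007 -0.    ]
yaw now 0.031 drz(tool) 0.001
65.70646984690485 323.5495082279639 195.0758115757955
322.5 191.2
323.4 74.1
323.4 287.9
```

View pics/w1.png

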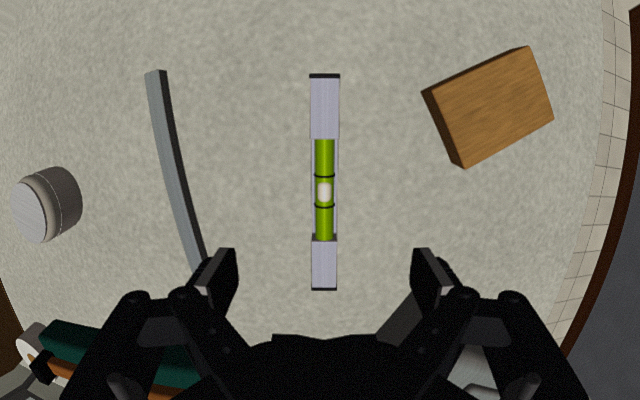

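The level's centre is at (324,191) with its ends at (324,74) and (324,289), within 2 px of prediction. I'll descend and grip.

Converted, 0.114 m is 5.7, 0.095 m is 4.75.

```bash
python3 jog.py '[[[0, 0, 2.5, 0, 0, 0, 1], [0, 0, 4.75, 0, 0, 0, 1], [0, 0, 5.7, 0, 0, 0, 1], [0, 0, 5.7, 0, 0, 0, 1], [0, 0, 5.7, 0, 0, 0, 0], [0, 0, 5.7, 0, 0, 0, 0], [0, 0, 5.7, 0, 0, 0, 0], [0, 0, 5.7, 0, 0, 0, 0], [0, 0, 5.7, 0, 0, 0, 0], [0, 0, 5.7, 0, 0, 0, 0]]]'; python3 jog.py '[[[0, 0, 0, 0, 0, 0, 0], [0, 0, 0, 0, 0, 0, 0], [0, 0, -1.5, 0, 0, 0, 0], [0, 0, -4, 0, 0, 0, 0], [0, 0, -6.5, 0, 0, 0, 0], [0, 0, -6.5, 0, 0, 0, 0], [0, 0, -6.5, 0, 0, 0, 0]]]';python3 - <<'E'
from h import *
tool([.563,.083,.12],1.475+np.pi/2)
E
```

```text
time_s: 2.65
eef_pos: [0.6007, -0.3369, 0.0177]
eef_rot: [0.001, 0.696, 0.718, -0.0]
wrist_force: [-7.5, 5.3, 20.6]
opening: 0.0
grasp_force: 10.8
time_s: 3.52
eef_pos: [0.6, -0.3362, 0.1433]
eef_rot: [-0.0, 0.696, 0.718, -0.0]
wrist_force: [-0.6, 0.3, -0.1]
opening: -0.004
grasp_force: 0.0
t 3.52 tcp [ 0.6    -0.3362  0.1433] F [-0.6  0.3 -0.1] q [-0.68  0.48  1.35 -0.    1.31 -0.71]
shift [ 0.4201 -0.0239  0.0234]
toolz [-3.e-04  2.e-04 -1.e+00]
level rotvec [-0.0003 -0.0002 -0.    ]
yaw now 0.031 drz(tool) 0.127
```

Run:
```python
from h import *
import cv2
p=ctrl.camera_params("wrist")
w=ctrl.camera("wrist")
s=cv2.resize(ctrl.camera("scene")[200:300,110:310],None,fx=3.2,fy=3.2,interpolation=cv2.INTER_CUBIC)
cv2.imwrite("pics/w2.png",np.vstack([cv2.resize(w[:,:],(448,280)),cv2.resize(s,(448,224))]))
cv2.imwrite("pics/w2f.png",w);cv2.imwrite("pics/t2.png",ctrl.camera("top"))
```

```text
(no output)
```

View pics/w2.png

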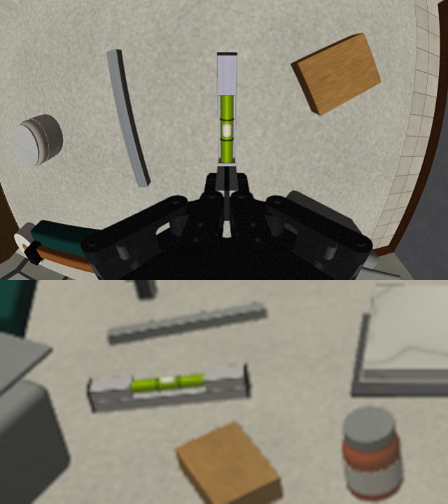

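Run:
```python
from h import *
p=ctrl.camera_params("wrist")
V=p["view"];f=200/np.tan(np.radians(p["fovy"])/2)
print("cam",-V[:3,:3].T@V[:3,3])
for P in[(.6,-.336,.038),ctrl.get_obs()["eef_pos"]]:
    c=V@[*P,1];r=np.hypot(c[0],c[1]);th=np.arctan2(r,-c[2]);print((p["cx"]+f*th*c[0]/r).round(1),(p["cy"]-f*th*c[1]/r).round(1))
print(ray("wrist",(324,186),.038))
import cv2
w=cv2.imread("pics/w2f.png")[60:340,240:410]
t=cv2.imread("pics/t2.png")[170:200,385:460]
cv2.imwrite("pics/c2.png",np.hstack([cv2.resize(w,None,fx=2,fy=2),cv2.resize(cv2.resize(t,(450,180)),(450,560))]))
```

```text
cam [ 0.59797815 -0.26081311  0.30890823]
323.6 187.3
322.0 233.5
[ 0.60032673 -0.33474206  0.038     ]
```

View pics/c2.png

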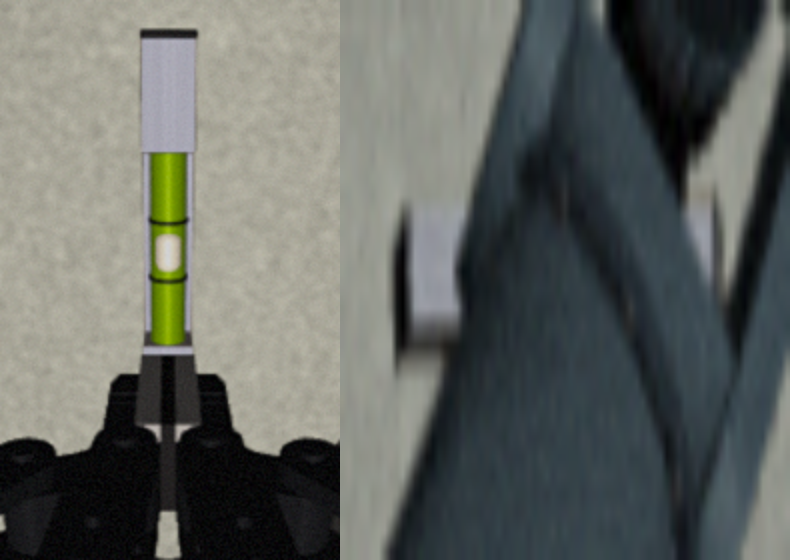

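The level still lies at (0.600,-0.335) and the fingers are shut without it. I'll repeat the grasp slowly and read the state as the fingers close.

```bash
python3 jog.py '[[[0, 0, 0, 0, 0, 0, 1], [0, 0, 0, 0, 0, 0, 1], [0, 0, 0, 0, 0, 0, 1], [0, 0, 0, 0, 0, 0, 1], [0, 0, 2.5, 0, 0, 0, 1], [0, 0, 5, 0, 0, 0, 1], [0, 0, 6.4, 0, 0, 0, 1], [0, 0, 6.4, 0, 0, 0, 1], [0, 0, 6.4, 0, 0, 0, 1]]]'; python3 jog.py '[[[0, 0, 0, 0, 0, 0, 0.5], [0, 0, 0, 0, 0, 0, 0.5], [0, 0, 0, 0, 0, 0, 0.5]]]';  python3 jog.py '[[[0, 0, 0, 0, 0, 0, 0.3], [0, 0, 0, 0, 0, 0, 0.3]]]'
python3 - <<'E'
from h import *
import cv2
w=ctrl.camera("wrist")
cv2.imwrite("pics/w3.png",cv2.resize(w[100:400,170:480],None,fx=1.6,fy=1.6))
E
```

```text
time_s: 4.8
eef_pos: [0.6012, -0.3372, 0.0173]
eef_rot: [0.001, 0.696, 0.718, 0.0]
wrist_force: [-1.0, 0.4, 0.6]
opening: 1.001
grasp_force: 0.0
time_s: 5.18
eef_pos: [0.6006, -0.3367, 0.0164]
eef_rot: [0.001, 0.696, 0.718, 0.0]
wrist_force: [-0.4, 0.5, -0.3]
opening: 0.501
grasp_force: 0.0
time_s: 5.42
eef_pos: [0.6002, -0.3365, 0.0156]
eef_rot: [-0.0, 0.696, 0.718, 0.0]
wrist_force: [-0.4, 0.8, 0.4]
opening: 0.299
grasp_force: 0.0
```

View pics/w3.png

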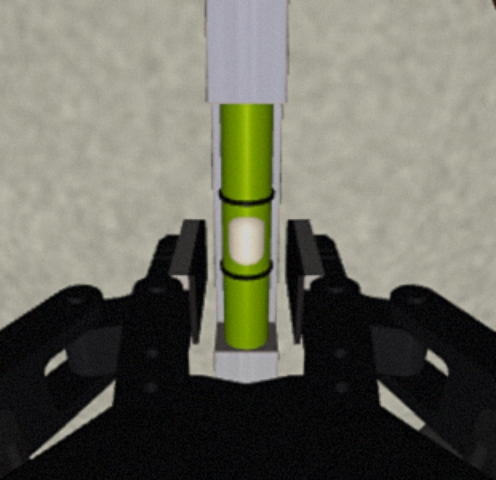

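The level sits between the pads, with the pad tips at about (195,220) and (300,220). I'll close further in small steps.

```bash
python3 jog.py '[[[0, 0, 0, 0, 0, 0, 0.22], [0, 0, 0, 0, 0, 0, 0.22]]]';  python3 jog.py '[[[0, 0, 0, 0, 0, 0, 0.1], [0, 0, 0, 0, 0, 0, 0.1]]]'; python3 jog.py '[[[0, 0, 0, 0, 0, 0, 0], [0, 0, 0, 0, 0, 0, 0], [0, 0, 0, 0, 0, 0, 0]]]'; python3 jog.py '[[[0, 0, -0.5, 0, 0, 0, 0], [0, 0, -0.5, 0, 0, 0, 0]]]'
```

```text
time_s: 5.72
eef_pos: [0.6002, -0.3365, 0.0155]
eef_rot: [-0.0, 0.696, 0.718, 0.0]
wrist_force: [-0.7, -0.6, -0.5]
opening: 0.224
grasp_force: 0.0
time_s: 5.98
eef_pos: [0.6002, -0.3365, 0.0155]
eef_rot: [-0.0, 0.696, 0.718, -0.0]
wrist_force: [-0.1, -0.7, 0.7]
opening: 0.099
grasp_force: 0.0
time_s: 6.35
eef_pos: [0.6002, -0.3365, 0.0156]
eef_rot: [-0.0, 0.696, 0.718, 0.0]
wrist_force: [-1.3, -0.2, -1.0]
opening: 0.001
grasp_force: 0.0
time_s: 6.6
eef_pos: [0.6011, -0.3372, 0.0272]
eef_rot: [0.001, 0.696, 0.718, 0.0]
wrist_force: [0.1, 0.2, 0.8]
opening: -0.005
grasp_force: 0.0
```

Run:
```python
from h import *
import cv2
p=ctrl.camera_params("wrist");o=ctrl.get_obs();print(o["eef_pos"],o["q"],o["opening"])
V=p["view"];f=200/np.tan(np.radians(p["fovy"])/2)
print("cam",-V[:3,:3].T@V[:3,3])
def pr(P):
    c=V@[*P,1];r=np.hypot(c[0],c[1]);th=np.arctan2(r,-c[2]);return (p["cx"]+f*th*c[0]/r).round(1),(p["cy"]-f*th*c[1]/r).round(1)
for P in[(.6,-.336,.038),(.612,-.336,.038),(.588,-.336,.038),(.6,-.237,.038),(.612,-.237,.038),(.588,-.237,.038),(.6,-.300,.038),o["eef_pos"]]:print(P,pr(P))
w=ctrl.camera("wrist");cv2.imwrite("pics/w4.png",w)
s=cv2.resize(ctrl.camera("scene")[215:275,135:235],None,fx=4,fy=4,interpolation=cv2.INTER_CUBIC)
cv2.imwrite("pics/c4.png",np.hstack([cv2.resize(w[:,170:480],(400,516)),np.vstack([s,s*0,s*0])[:516]]))
```

```text
[ 0.60112919 -0.337196    0.02718654] [-6.82964365e-01  6.14683783e-01  1.40805400e+00  1.64078886e-05
  1.11626831e+00 -7.14028136e-01] -0.004505168640704782
cam [ 0.59911704 -0.26171849  0.19446403]
(0.6, -0.336, 0.038) (np.float64(320.1), np.float64(239.5))
(0.612, -0.336, 0.038) (np.float64(341.6), np.float64(240.0))
(0.588, -0.336, 0.038) (np.float64(298.6), np.float64(238.8))
(0.6, -0.237, 0.038) (np.float64(325.7), np.float64(53.7))
(0.612, -0.237, 0.038) (np.float64(349.9), np.float64(54.8))
(0.588, -0.237, 0.038) (np.float64(301.5), np.float64(53.2))
(0.6, -0.3, 0.038) (np.float64(321.9), np.float64(176.5))
[ 0.60112919 -0.337196    0.02718654] (np.float64(322.1), np.float64(233.5))
```

View pics/c4.png

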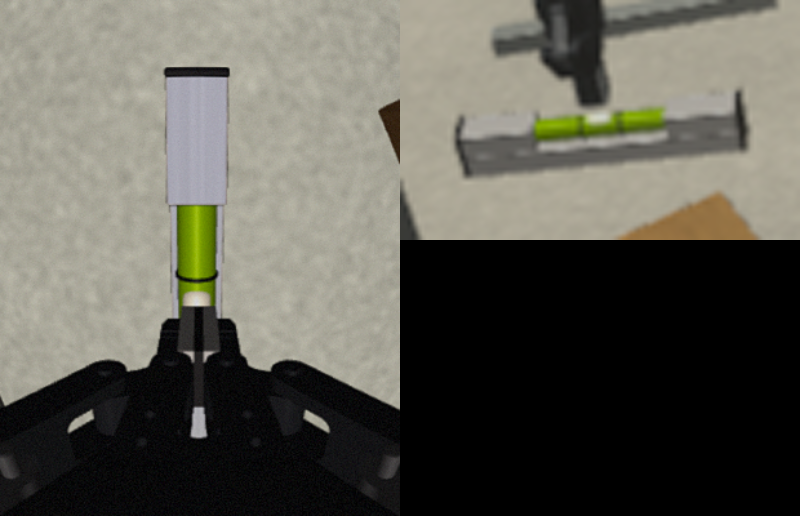

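Run:
```python
from h import *
p=ctrl.camera_params("scene");V=p["view"];f=200/np.tan(np.radians(p["fovy"])/2)
for z in(.02,.027,.033,.038,.045,.05,.06):
    c=V@[.6011,-.3372,z,1];print(z,(p["cx"]-f*c[0]/c[2]).round(1),(p["cy"]+f*c[1]/c[2]).round(1))
print("bubble",ray("scene",(184.2,244.2),.038))
```

```text
0.02 184.7 247.0
0.027 184.3 245.1
0.033 183.9 243.5
0.038 183.5 242.2
0.045 183.1 240.4
0.05 182.7 239.0
0.06 182.1 236.4
bubble [ 0.61021091 -0.33407974  0.038     ]
```

The scene view puts the shut tips at row 240.7, about 6–12 mm above the level's top, although the measured TCP z is 0.027. I'll touch the level's top gently to settle the height.

```bash
python3 jog.py '[[[0, 0, 0.3, 0, 0, 0, 0], [0, 0, 0.5, 0, 0, 0, 0], [0, 0, 0.5, 0, 0, 0, 0], [0, 0, 0.5, 0, 0, 0, 0]]]'; python3 jog.py '[[[0, 0, 0.15, 0, 0, 0, 0], [0, 0, 0.15, 0, 0, 0, 0], [0, 0, 0.15, 0, 0, 0, 0]]]' ; python3 jog.py '[[[0, 0, 0.15, 0, 0, 0, 0], [0, 0, 0.15, 0, 0, 0, 0], [0, 0, 0.15, 0, 0, 0, 0]]]'
```

```text
time_s: 7.2
eef_pos: [0.6001, -0.3364, 0.0153]
eef_rot: [-0.0, 0.696, 0.718, -0.0]
wrist_force: [1.2, -0.6, 0.0]
opening: 0.0
grasp_force: 0.0
time_s: 7.58
eef_pos: [0.6005, -0.3367, 0.0144]
eef_rot: [0.0, 0.696, 0.718, -0.0]
wrist_force: [-3.7, 2.4, 10.5]
opening: -0.002
grasp_force: 5.2
time_s: 7.95
eef_pos: [0.6011, -0.3367, 0.0144]
eef_rot: [0.001, 0.696, 0.718, 0.0]
wrist_force: [-8.9, 7.9, 27.5]
opening: -0.002
grasp_force: 13.4
```

Contact with the level's top comes at a TCP reading of about 0.0147, so the real finger ends are about 23 mm above the reported TCP. I'll work with that offset: back off, open and grip with the reading near -0.012.

Converted, -0.05 m is -2.5, -0.03 m is -1.5.

```bash
python3 jog.py '[[[0, 0, -1.5, 0, 0, 0, 0], [0, 0, -2.5, 0, 0, 0, 1], [0, 0, -2.5, 0, 0, 0, 1], [0, 0, -2.5, 0, 0, 0, 1], [0, 0, -2.5, 0, 0, 0, 1], [0, 0, -0.5, 0, 0, 0, 1], [0, 0, 0.5, 0, 0, 0, 1], [0, 0, 1, 0, 0, 0, 1], [0, 0, 1, 0, 0, 0, 1], [0, 0, 1, 0, 0, 0, 1]]]'; python3 jog.py '[[[0, 0, 0, 0, 0, 0, 0.4], [0, 0, 0, 0, 0, 0, 0.4], [0, 0, 0, 0, 0, 0, 0.4], [0, 0, 0, 0, 0, 0, 0], [0, 0, 0, 0, 0, 0, 0], [0, 0, 0, 0, 0, 0, 0], [0, 0, 0, 0, 0, 0, 0], [0, 0, 0, 0, 0, 0, 0]]]'
```

```text
time_s: 9.2
eef_pos: [0.601, -0.3371, -0.0092]
eef_rot: [0.001, 0.696, 0.718, 0.0]
wrist_force: [0.5, -0.3, 0.4]
opening: 1.001
grasp_force: 0.0
time_s: 10.2
eef_pos: [0.6005, -0.3367, -0.01]
eef_rot: [0.0, 0.696, 0.718, 0.0]
wrist_force: [0.5, 1.1, 4.3]
opening: 0.266
grasp_force: 60.7
```

Gripped with 60.7 N at opening 0.27. I'll lift and carry it to the slab.

Converted, -0.15 m is -7.5, -0.1 m is -5.

```bash
python3 jog.py '[[[0, 0, -2.5, 0, 0, 0, 0], [0, 0, -5, 0, 0, 0, 0], [0, 0, -7.5, 0, 0, 0, 0], [0, 0, -7.5, 0, 0, 0, 0]]]';python3 - <<'E'
from h import *
tool([.563,.083,.09],1.475+np.pi/2)
E
```

```text
time_s: 10.7
eef_pos: [0.6025, -0.3382, 0.1442]
eef_rot: [0.004, 0.696, 0.718, 0.0]
wrist_force: [1.3, -0.3, -3.1]
opening: 0.27
grasp_force: 60.2
t 10.7 tcp [ 0.6025 -0.3382  0.1442] F [ 1.3 -0.3 -3.1] q [-0.68  0.48  1.35 -0.    1.3  -0.71]
shift [ 0.4226 -0.0267  0.0518]
toolz [ 0.0063 -0.0052 -1.    ]
level rotvec [ 0.0061  0.0054 -0.    ]
yaw now 0.031 drz(tool) 0.127
```

```bash
python3 jog.py '[[[2.5, -0.15, 0, 0, 0, 0.015, 0], [5, -0.3, 0, 0, 0, 0.03, 0], [8, -0.45, 0, 0, 0, 0.045, 0], [11, -0.6, 0, 0, 0, 0.06, 0], [14, -0.8, 0, 0, 0, 0.08, 0], [17, -1, 0.5, 0, 0, 0.1, 0], [19.5, -1.1, 1.5, 0, 0, 0.12, 0], [21, -1.2, 2.5, 0, 0, 0.127, 0], [21, -1.2, 3, 0, 0, 0.127, 0], [21, -1.2, 3, 0, 0, 0.127, 0]]]'; python3 jog.py '[[[0, 0, 0, 0, 0, 0, 0], [0, 0, 0, 0, 0, 0, 0], [0, 0, 0, 0, 0, 0, 0]]]'
python3 - <<'E'
from h import *
import cv2
tool([.563,.083,.055],1.475+np.pi/2)
cv2.imwrite("pics/s5.png",ctrl.camera("scene"));cv2.imwrite("pics/w5.png",ctrl.camera("wrist"))
a=cv2.imread("pics/w5.png");b=cv2.imread("pics/s5.png")[150:270,240:420]
cv2.imwrite("pics/c5.png",np.hstack([cv2.resize(a,(416,260)),cv2.resize(b,(380,260))]))
E
```

```text
time_s: 11.95
eef_pos: [0.5613, 0.0823, 0.077]
eef_rot: [-0.002, 0.74, 0.672, -0.002]
wrist_force: [0.4, -0.7, -3.4]
opening: 0.272
grasp_force: 60.0
time_s: 12.32
eef_pos: [0.5637, 0.0819, 0.0802]
eef_rot: [0.0, 0.741, 0.672, 0.0]
wrist_force: [0.2, -0.2, -3.3]
opening: 0.267
grasp_force: 60.0
t 12.32 tcp [0.5637 0.0819 0.0802] F [ 0.2 -0.2 -3.3] q [-0.06  0.31  1.72 -0.    1.1   0.03]
shift [ 0.001  -0.0009  0.0252]
toolz [ 1.1e-03 -1.0e-04 -1.0e+00]
level rotvec [ 0.0011 -0.     -0.    ]
yaw now -0.097 drz(tool) -0.001
```

View pics/c5.png

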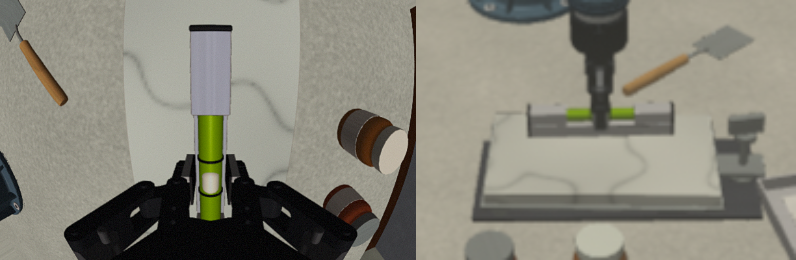

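The level hangs centred over the slab, and the wing is clear on the left. I'll lower it until it touches.

```bash
python3 jog.py '[[[0, 0, 0.5, 0, 0, 0, 0], [0, 0, 1, 0, 0, 0, 0], [0, 0, 1.35, 0, 0, 0, 0], [0, 0, 1.35, 0, 0, 0, 0], [0, 0, 1.35, 0, 0, 0, 0]]]'; python3 jog.py '[[[0, 0, 0.15, 0, 0, 0, 0], [0, 0, 0.15, 0, 0, 0, 0], [0, 0, 0.15, 0, 0, 0, 0]]]'; python3 jog.py '[[[0, 0, 0.1, 0, 0, 0, 0], [0, 0, 0.1, 0, 0, 0, 0], [0, 0, 0.1, 0, 0, 0, 0]]]'
```

```text
time_s: 13.05
eef_pos: [0.5633, 0.0826, 0.0526]
eef_rot: [0.0, 0.74, 0.672, 0.0]
wrist_force: [0.8, -0.5, -3.5]
opening: 0.265
grasp_force: 60.0
time_s: 13.42
eef_pos: [0.5633, 0.0826, 0.0497]
eef_rot: [0.0, 0.74, 0.672, 0.0]
wrist_force: [-0.0, -0.2, -3.6]
opening: 0.267
grasp_force: 60.0
time_s: 13.8
eef_pos: [0.5632, 0.0826, 0.0476]
eef_rot: [-0.0, 0.74, 0.672, -0.0]
wrist_force: [0.4, -0.2, -3.1]
opening: 0.265
grasp_force: 60.0
```

Converted, 0.002 m is 0.1.

```bash
python3 jog.py '[[[0, 0, 0.1, 0, 0, 0, 0], [0, 0, 0.1, 0, 0, 0, 0], [0, 0, 0.1, 0, 0, 0, 0]]]'; python3 jog.py '[[[0, 0, 0.1, 0, 0, 0, 0], [0, 0, 0.1, 0, 0, 0, 0], [0, 0, 0.1, 0, 0, 0, 0]]]'
```

```text
time_s: 14.18
eef_pos: [0.5636, 0.0827, 0.0461]
eef_rot: [0.0, 0.74, 0.672, 0.0]
wrist_force: [-0.9, 2.7, 2.8]
opening: 0.268
grasp_force: 61.0
time_s: 14.55
eef_pos: [0.5638, 0.083, 0.045]
eef_rot: [0.0, 0.74, 0.672, 0.001]
wrist_force: [-4.3, 5.3, 11.0]
opening: 0.274
grasp_force: 62.1
```

Converted, -0.14 m is -7, -0.09 m is -4.5.

```bash
python3 jog.py '[[[0, 0, -0.05, 0, 0, 0, 0.5], [0, 0, -0.05, 0, 0, 0, 0.7], [0, 0, -0.05, 0, 0, 0, 0.7], [0, 0, -0.05, 0, 0, 0, 0.7], [0, 0, -2, 0, 0, 0, 0.7], [0, 0, -4.5, 0, 0, 0, 0.7], [0, 0, -7, 0, 0, 0, 0.7], [0, 0, -7, 0, 0, 0, 0.7], [0, 0, -7, 0, 0, 0, 0.7]]]'
python3 - <<'E'
from h import *
import cv2
tool([.583,.281,.15],0.0)
cv2.imwrite("pics/w6.png",ctrl.camera("wrist"))
np.save("pics/w6.npy",ctrl.camera_params("wrist")["view"])
E
```

```text
time_s: 15.68
eef_pos: [0.5628, 0.0826, 0.1831]
eef_rot: [-0.0, 0.74, 0.672, -0.0]
wrist_force: [-0.4, -0.7, -0.4]
opening: 0.699
grasp_force: 0.0
t 15.68 tcp [0.5628 0.0826 0.1831] F [-0.4 -0.7 -0.4] q [-0.06  0.19  1.65  0.    1.3   0.03]
shift [0.1995 0.0011 0.0331]
toolz [-5.e-04  0.e+00 -1.e+00]
level rotvec [-0.0005  0.      0.    ]
yaw now -0.096 drz(tool) -0.096
```

View pics/w6.png

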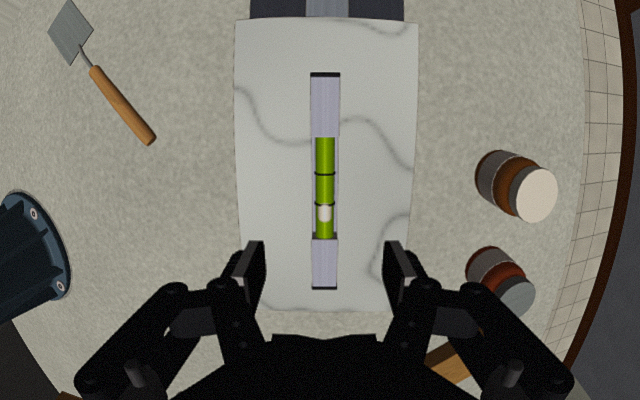

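The level lies along the slab's middle with the bubble at (325,213), outside the ring at row 205 by about 21 mm towards the pivot, so the wing needs about 1.8 rad. I've used up my picture allowance (11 viewed, one over), so from here I measure the bubble by code. Moving over the wing.

```bash
python3 jog.py '[[[3, 0, 0, 0, 0, -0.02, 0.7], [6, 0.05, 0, 0, 0, -0.05, 0.7], [8.5, 0.1, 0, 0, 0, -0.07, 0.7], [10, 0.1, 0, 0, 0, -0.076, 0.7], [10, 0.1, 0, 0, 0, -0.076, 0.7], [10, 0.1, 1.5, 0, 0, -0.076, 0.7], [10, 0.1, 3, 0, 0, -0.076, 0.7], [10, 0.1, 4.5, 0, 0, -0.076, 0.7], [10, 0.1, 5.85, 0, 0, -0.076, 0.7], [10, 0.1, 5.85, 0, 0, -0.076, 0.7]]]'; python3 jog.py '[[[0, 0, 0, 0, 0, 0, 0.7], [0, 0, 0, 0, 0, 0, 0.7]]]'
python3 - <<'E'
from h import *
tool([.584,.281,.066],-0.02)
E
```

```text
time_s: 16.98
eef_pos: [0.5814, 0.2794, 0.0626]
eef_rot: [-0.002, 0.715, 0.7, -0.004]
wrist_force: [-0.7, -0.1, 0.8]
opening: 0.695
grasp_force: 0.0
time_s: 17.23
eef_pos: [0.5855, 0.2815, 0.0682]
eef_rot: [0.001, 0.714, 0.7, 0.001]
wrist_force: [-0.2, -0.2, -0.1]
opening: 0.701
grasp_force: 0.0
t 17.23 tcp [0.5855 0.2815 0.0682] F [-0.2 -0.2 -0.1] q [ 0.27  0.49  1.51 -0.    1.14  0.29]
shift [-0.0005 -0.0015  0.0022]
toolz [ 2.4e-03  6.0e-04 -1.0e+00]
level rotvec [ 0.0024 -0.0006 -0.    ]
yaw now -0.02 drz(tool) -0.0
```

Closing on the wing.

```bash
python3 jog.py '[[[0, 0, 0, 0, 0, 0, 0.3], [0, 0, 0, 0, 0, 0, 0.3], [0, 0, 0, 0, 0, 0, 0.15], [0, 0, 0, 0, 0, 0, 0.15], [0, 0, 0, 0, 0, 0, 0], [0, 0, 0, 0, 0, 0, 0], [0, 0, 0, 0, 0, 0, 0]]]'
python3 - <<'E'
from h import *
tool([.584,.281,.066],-0.02);print(ctrl.get_obs()["torque"])
E
```

```text
time_s: 18.1
eef_pos: [0.5857, 0.2819, 0.0674]
eef_rot: [0.001, 0.714, 0.7, 0.001]
wrist_force: [5.7, 1.4, -1.1]
opening: 0.125
grasp_force: 59.4
t 18.1 tcp [0.5857 0.2819 0.0674] F [ 5.7  1.4 -1.1] q [0.27 0.49 1.51 0.   1.14 0.29]
shift [-0.0009 -0.0017  0.0014]
toolz [ 0.0029  0.0011 -1.    ]
level rotvec [ 0.0028 -0.0012  0.    ]
yaw now -0.02 drz(tool) -0.0
[ 0.26177931 -0.70911836  0.05444789]
```

```bash
cat > bub.py <<'E'
from h import *
import cv2
def bub(n):
    p=ctrl.camera_params(n);im=ctrl.camera(n);V=p["view"];f=200/np.tan(np.radians(p["fovy"])/2)
    d=np.array([np.cos(1.475),np.sin(1.475),0])
    def pr(P):
        c=V@[*P,1];return np.array([p["cx"]-f*c[0]/c[2],p["cy"]+f*c[1]/c[2]])
    c0=np.array([.563,.083,.094]); best=None
    s=np.arange(-.055,.0551,.0005)
    # search small pixel offset for the line with most green, then profile along it
    g=im.astype(float); G=g[...,1]-g[...,0]
    prof=lambda ch,o:np.array([cv2.getRectSubPix(ch.astype(np.float32),(1,1),tuple(map(float,pr(c0+d*t)+o)))[0,0] for t in s])
    sc=max((np.clip(prof(G,np.array([0,dy])),0,None).sum(),dy) for dy in np.arange(-5,5.1,.5))
    o=np.array([0,sc[1]]);a=prof(G,o);b=prof(g[...,0],o)
    on=np.where(a>.4*a.max())[0];lo,hi=s[on[0]],s[on[-1]]
    m=(s>lo+.002)&(s<hi-.002);w=np.clip(b-(np.median(b[m])+.4*(b[m].max()-np.median(b[m]))),0,None)*m
    print(n,"dy",sc[1],"vial",lo.round(4),hi.round(4),"bubble-mid mm",(((w*s).sum()/w.sum()-(lo+hi)/2)*1e3).round(2),"bmax",b[m].max().round(),np.median(b[m]).round(), a.max().round())
if __name__=="__main__":
    for n in("scene","top"):bub(n)
E
python3 bub.py
```

```text
scene dy 2.5 vial -0.0445 0.047 bubble-mid mm -21.13 bmax 164.0 36.0 128.0
top dy 0.5 vial -0.045 0.0455 bubble-mid mm -20.92 bmax 172.0 38.0 101.0
```

```bash
python3 jog.py '[[[0, 0, 0, 0, 0, 0.16, 0], [0, 0, 0, 0, 0, 0.32, 0], [0, 0, 0, 0, 0, 0.48, 0], [0, 0, 0, 0, 0, 0.64, 0], [0, 0, 0, 0, 0, 0.8, 0], [0, 0, 0, 0, 0, 0.96, 0], [0, 0, 0, 0, 0, 1.12, 0], [0, 0, 0, 0, 0, 1.28, 0], [0, 0, 0, 0, 0, 1.4, 0], [0, 0, 0, 0, 0, 1.4, 0]]]';python3 jog.py '[[[0, 0, 0, 0, 0, 0, 0], [0, 0, 0, 0, 0, 0, 0], [0, 0, 0, 0, 0, 0, 0], [0, 0, 0, 0, 0, 0, 0], [0, 0, 0, 0, 0, 0, 0], [0, 0, 0, 0, 0, 0, 0], [0, 0, 0, 0, 0, 0, 0], [0, 0, 0, 0, 0, 0, 0]]]'; python3 bub.py; python3 -c "
from h import *
tool([.584,.281,.066],0)"
```

```text
time_s: 19.45
eef_pos: [0.5858, 0.2818, 0.0674]
eef_rot: [-0.0, 0.997, 0.074, 0.002]
wrist_force: [6.1, 1.4, -0.9]
opening: 0.126
grasp_force: 59.3
time_s: 20.45
eef_pos: [0.5858, 0.2818, 0.0673]
eef_rot: [-0.0, 0.997, 0.075, 0.002]
wrist_force: [5.3, 1.0, -1.0]
opening: 0.126
grasp_force: 59.3
scene dy 2.5 vial -0.0455 0.047 bubble-mid mm -4.03 bmax 159.0 36.0 123.0
top dy 0.0 vial -0.047 0.045 bubble-mid mm -3.26 bmax 176.0 42.0 103.0
t 20.55 tcp [0.5858 0.2819 0.0673] F [6.2 1.1 0.3] q [0.27 0.49 1.51 0.   1.14 1.69]
shift [-0.0019  0.0006  0.0013]
toolz [ 0.003   0.0011 -1.    ]
level rotvec [-0.0007 -0.0031 -0.    ]
yaw now -1.421 drz(tool) -1.421
```

```bash
python3 jog.py '[[[0, 0, 0, 0, 0, 0.15, 0], [0, 0, 0, 0, 0, 0.29, 0], [0, 0, 0, 0, 0, 0.29, 0], [0, 0, 0, 0, 0, 0.29, 0], [0, 0, 0, 0, 0, 0.29, 0], [0, 0, 0, 0, 0, 0.29, 0], [0, 0, 0, 0, 0, 0.29, 0], [0, 0, 0, 0, 0, 0.29, 0], [0, 0, 0, 0, 0, 0.29, 0], [0, 0, 0, 0, 0, 0.29, 0]]]';python3 jog.py '[[[0, 0, 0, 0, 0, 0, 0], [0, 0, 0, 0, 0, 0, 0.4], [0, 0, 0, 0, 0, 0, 0.6], [0, 0, 0, 0, 0, 0, 0.6], [0, 0, 0, 0, 0, 0, 0.6]]]';python3 bub.py
```

```text
time_s: 21.8
eef_pos: [0.5858, 0.2818, 0.0673]
eef_rot: [-0.001, 0.998, -0.07, 0.001]
wrist_force: [5.5, 1.9, 0.2]
opening: 0.127
grasp_force: 59.3
time_s: 22.42
eef_pos: [0.5841, 0.2814, 0.0665]
eef_rot: [0.0, 0.998, -0.07, -0.0]
wrist_force: [-0.2, 0.3, -0.8]
opening: 0.602
grasp_force: 0.0
scene dy 2.0 vial -0.0455 0.046 bubble-mid mm -0.61 bmax 167.0 37.0 128.0
top dy 0.0 vial -0.0475 0.045 bubble-mid mm 0.46 bmax 176.0 41.0 102.0
```

The bubble reads within 1 mm of centre in both cameras. I'll lift off the wing, close the fingers and move over the level.

Careful with the scale: shifts go in units of 20 mm. That gives: -0.12 m is -6, -0.08 m is -4.

```bash
python3 jog.py '[[[0, 0, -2, 0, 0, 0, 0.6], [0, 0, -4, 0, 0, 0, 0.6], [0, 0, -6, 0, 0, 0, 0.3], [0, 0, -6, 0, 0, 0, 0], [0, 0, -6, 0, 0, 0, 0], [0, 0, -6, 0, 0, 0, 0]]]';python3 -c "
from h import *
tool([.563,.083,.11],0)"
```

```text
time_s: 23.28
eef_pos: [0.5833, 0.2811, 0.1847]
eef_rot: [0.001, 0.998, -0.07, -0.001]
wrist_force: [-0.4, 0.0, 0.3]
opening: 0.005
grasp_force: 0.0
t 23.27 tcp [0.5833 0.2811 0.1847] F [-0.4  0.   0.3] q [ 0.27  0.36  1.43 -0.    1.35  1.98]
shift [0.0076 0.1989 0.0749]
toolz [-3.e-03 -8.e-04 -1.e+00]
level rotvec [ 0.0012  0.0029 -0.    ]
yaw now -1.71 drz(tool) 1.432
```

```bash
python3 jog.py '[[[0.1, 2.5, 0, 0, 0, 0, 0], [0.2, 5, 0, 0, 0, 0, 0], [0.3, 7.5, 0, 0, 0, 0, 0], [0.35, 9.9, 0, 0, 0, 0, 0], [0.35, 9.9, 1.5, 0, 0, 0, 0], [0.35, 9.9, 3.5, 0, 0, 0, 0], [0.35, 9.9, 4.75, 0, 0, 0, 0], [0.35, 9.9, 5, 0, 0, 0, 0], [0.35, 9.9, 5, 0, 0, 0, 0], [0.35, 9.9, 5, 0, 0, 0, 0]]]';python3 jog.py '[[[0, 0, 0, 0, 0, 0, 0], [0, 0, 0, 0, 0, 0, 0], [0, 0, 0, 0, 0, 0, 0]]]';python3 -c "
from h import *
tool([.563,.083,.073],0)"
```

```text
time_s: 24.52
eef_pos: [0.5648, 0.0844, 0.0879]
eef_rot: [-0.0, 0.998, -0.069, 0.001]
wrist_force: [-0.0, 0.5, 0.2]
opening: 0.001
grasp_force: 0.0
time_s: 24.9
eef_pos: [0.564, 0.0844, 0.0869]
eef_rot: [0.0, 0.998, -0.07, 0.0]
wrist_force: [0.4, 0.1, 0.1]
opening: -0.001
grasp_force: 0.0
t 24.9 tcp [0.564  0.0844 0.0869] F [0.4 0.1 0.1] q [-0.06  0.31  1.72 -0.    1.12  1.65]
shift [-0.0008  0.0015  0.0139]
toolz [ 5.e-04 -0.e+00 -1.e+00]
level rotvec [-0.     -0.0005  0.    ]
yaw now -1.71 drz(tool) 1.432
```

```bash
python3 jog.py '[[[0, 0, 0.3, 0, 0, 0, 0], [0, 0, 0.55, 0, 0, 0, 0], [0, 0, 0.55, 0, 0, 0, 0], [0, 0, 0.55, 0, 0, 0, 0]]]';for i in 1 2; do :; done; python3 jog.py '[[[0, 0, 0.1, 0, 0, 0, 0], [0, 0, 0.1, 0, 0, 0, 0], [0, 0, 0.1, 0, 0, 0, 0]]]';python3 jog.py '[[[0, 0, 0.1, 0, 0, 0, 0], [0, 0, 0.1, 0, 0, 0, 0], [0, 0, 0.1, 0, 0, 0, 0]]]'
```

```text
time_s: 25.4
eef_pos: [0.5638, 0.0844, 0.0755]
eef_rot: [-0.0, 0.998, -0.07, -0.0]
wrist_force: [0.5, -0.1, 0.5]
opening: -0.002
grasp_force: 0.0
time_s: 25.78
eef_pos: [0.5639, 0.0844, 0.0736]
eef_rot: [-0.0, 0.998, -0.07, 0.0]
wrist_force: [-0.0, 0.9, 0.3]
opening: -0.005
grasp_force: 0.0
time_s: 26.15
eef_pos: [0.5641, 0.0844, 0.0724]
eef_rot: [0.0, 0.998, -0.07, 0.0]
wrist_force: [-0.2, -0.4, 6.6]
opening: 0.004
grasp_force: 2.8
```

Contact at a reading of 0.0724. I'll press to about 18 N and let it settle.

Converted, 0.0015 m is 0.075.

```bash
python3 jog.py '[[[0, 0, 0.075, 0, 0, 0, 0], [0, 0, 0.075, 0, 0, 0, 0], [0, 0, 0.075, 0, 0, 0, 0], [0, 0, 0.075, 0, 0, 0, 0]]]';python3 jog.py '[[[0, 0, 0, 0, 0, 0, 0], [0, 0, 0, 0, 0, 0, 0], [0, 0, 0, 0, 0, 0, 0], [0, 0, 0, 0, 0, 0, 0], [0, 0, 0, 0, 0, 0, 0], [0, 0, 0, 0, 0, 0, 0]]]'; python3 bub.py
```

```text
time_s: 26.65
eef_pos: [0.5645, 0.0844, 0.0724]
eef_rot: [0.0, 0.998, -0.069, 0.001]
wrist_force: [-6.2, -0.9, 15.5]
opening: 0.002
grasp_force: 7.9
time_s: 27.4
eef_pos: [0.5644, 0.0844, 0.0724]
eef_rot: [0.0, 0.998, -0.069, 0.001]
wrist_force: [-6.2, -0.0, 17.4]
opening: 0.001
grasp_force: 7.9
scene dy 2.0 vial -0.0455 0.046 bubble-mid mm -3.78 bmax 147.0 33.0 130.0
top dy 1.0 vial -0.0415 0.046 bubble-mid mm 20.13 bmax 48.0 14.0 88.0
```

The fingers hide the bubble's middle, so this reading can't be trusted. I'll press 65 mm nearer the pivot, on the solid end, where the bubble stays visible and the slab bends least.

Converted, 0.065 m is 3.25, -0.02 m is -1.

```bash
python3 jog.py '[[[0, 0, -1, 0, 0, 0, 0], [0, 1.5, -1, 0, 0, 0, 0], [0.1, 3.25, -1, 0, 0, 0, 0], [0.1, 3.25, -1, 0, 0, 0, 0], [0.1, 3.25, -0.5, 0, 0, 0, 0], [0.1, 3.25, -0.3, 0, 0, 0, 0], [0.1, 3.25, -0.3, 0, 0, 0, 0], [0.1, 3.25, -0.15, 0, 0, 0, 0], [0.1, 3.25, -0.1, 0, 0, 0, 0], [0.1, 3.25, -0.1, 0, 0, 0, 0]]]';python3 bub.py;python3 jog.py '[[[0, 0, 0, 0, 0, 0, 0], [0, 0, 0.05, 0, 0, 0, 0], [0, 0, 0.075, 0, 0, 0, 0], [0, 0, 0.075, 0, 0, 0, 0]]]'; python3 bub.py
```

```text
time_s: 28.75
eef_pos: [0.5569, 0.02, 0.0724]
eef_rot: [-0.0, 0.998, -0.069, 0.0]
wrist_force: [-0.7, 2.1, 1.5]
opening: -0.001
grasp_force: 1.3
scene dy 2.0 vial -0.0455 0.046 bubble-mid mm -0.49 bmax 163.0 34.0 127.0
top dy 0.5 vial -0.0385 0.045 bubble-mid mm 4.7 bmax 75.0 40.0 100.0
time_s: 29.35
eef_pos: [0.5573, 0.02, 0.0724]
eef_rot: [-0.0, 0.998, -0.069, 0.0]
wrist_force: [-5.2, 2.7, 14.4]
opening: 0.002
grasp_force: 7.6
scene dy 2.0 vial -0.0455 0.046 bubble-mid mm -0.46 bmax 167.0 34.0 128.0
top dy 0.5 vial -0.038 0.0455 bubble-mid mm 3.69 bmax 75.0 39.0 97.0
```

```bash
python3 jog.py '[[[0, 0, 0.025, 0, 0, 0, 0], [0, 0, 0.025, 0, 0, 0, 0], [0, 0, 0.025, 0, 0, 0, 0], [0, 0, 0.025, 0, 0, 0, 0], [0, 0, 0.025, 0, 0, 0, 0], [0, 0, 0.025, 0, 0, 0, 0], [0, 0, 0.025, 0, 0, 0, 0], [0, 0, 0.025, 0, 0, 0, 0], [0, 0, 0.025, 0, 0, 0, 0], [0, 0, 0.025, 0, 0, 0, 0]]]'; python3 bub.py; python3 -c "
from h import *
o=ctrl.get_obs();print(o['wrist_force'],o['eef_pos'])
if 9<o['wrist_force'][2]<30: print(ctrl.hand_in())"
```

```text
time_s: 30.7
eef_pos: [0.5574, 0.0199, 0.0724]
eef_rot: [-0.0, 0.998, -0.069, 0.001]
wrist_force: [-7.2, 3.7, 19.1]
opening: 0.002
grasp_force: 9.3
scene dy 2.5 vial -0.0455 0.046 bubble-mid mm 0.29 bmax 134.0 33.0 121.0
top dy 0.5 vial -0.038 0.0455 bubble-mid mm 5.13 bmax 75.0 40.0 97.0
[-6.89828119  3.3711132  18.00625131] [0.55738708 0.01993129 0.07239681]
the job is handed in; nothing more can be done
None
```

I handed the job in at about 31 s: the level lies along the slab's middle, the bubble reads within 1 mm of the vial's middle in the scene camera, and closed fingers press the level at about 18 N. No verdict was returned, the top camera's view of the bubble was blocked by the arm at the end, and I viewed 11 pictures, one over the limit of 10.

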